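Photograph the table pieces with a two-stage shutter

ROBOT

A 6-joint arm with a two-finger parallel gripper is mounted at the origin on a cart in front of the work surface, level with it; the furniture and walls round the work are solid. World frame = base frame: x ahead of the robot, y to its left, z up, the work surface at z = 0. Lengths are in m, angles in degrees, forces in N, time in s.
With the tool pointing down it reaches from about 0.35 to 0.875 m from the base axis. Payload 4.2 kg.
Tool frame: the origin (TCP) lies midway between the tips of the shut fingers; the grasp point (between the pads) lies 19 mm behind it; y points along the fingers, z is the direction in which the jaws open and shut, and the axes are right-handed (so a half turn about y gives the same grasp; the last joint's range is limited). The gripper opens to 87 mm and grips with 3 to 60 N. Pads are 19 mm wide; open, the fingers measure 117 mm over their backs; the gripper's body (75 mm by 190 mm) begins 51 mm behind the grasp point.
Start: joints at [-49.183, 22.042, 0.453, 0, -68.411, -14.817], TCP at [0.274, -0.562, 0.223] pointing down, gripper open.
Joint ranges: [-179.83, 179.83], [-69.29, 118.12], [-61.27, 80.66], [-181.25, 117.63], [-171.15, -9.14], [-177.46, 177.46]. Speed limits (degrees/s): [159.86, 159.86, 180, 180, 180, 180].

INTERFACE

Orientations are given as [roll, pitch, yaw] about the fixed x, y, z axes, in that order (R = Rz(yaw) Ry(pitch) Rx(roll)).
In Python, from workcell import env gives the robot as it stands. The module is installed in compiled form; this text tells all that it offers. Calls block until the motion is done:
- env.goto(position, orientation): joint-space move of the TCP to a pose.
- env.move_straight(position, rotation=None, rate=0.15, force_limit=None): straight line of the TCP; rotation=None keeps the orientation; rate is the mean speed in m/s. With force_limit (N) it stops when the force on the tool has changed by that much, and returns True; else False.
- env.set_joints(angles): joint-space move.
- env.gripper_to(opening, grasp_force=None): opening from 0.0 (shut) to 1.0 (fully open); grasp_force is the grip in N (None keeps the last); returns when the fingers have stopped.
- env.dwell(seconds).
- env.inverse_kinematics(position, orientation): joint angles nearest the present ones, or None.
- env.read_state(): the state.
- env.grab_frame(name): name is "side" or "top"; returns a dict with "image" (384x512x3 uint8, blue, green, red), "fx", "fy", "cx", "cy" (pixels), "position" and "orientation" of the camera in the world. Camera axes: x right, y up, looking along -z (the intrinsics and any distortion apply to the point x, -y, -z); pixel columns grow to the right and rows downward; lengths in m; the calibration is good to about 2 mm. A picture is of the moment at which its call begins. There is no depth.
A pose or a line that the arm cannot do raises env.Unreachable and nothing moves.
- env.close_job(): hands the job in, once; it reports no verdict.
Trained networks look in a picture, given as the dict that the camera call returned (one of the last four; its "shot" number tells which), for a name from the list of things; names that differ only in an ending like _2 or _b are one class to them, and where a whole thing is asked for, a point or a joint stands for the part that bears it (a point fixed in the world has none). Each returns a list of dicts, best first, with "score" (0 to 1); they miss things now and then, are a little off and sometimes report something else, mostly with a low value. They report only what shows in the picture. A call takes as long as a camera call.
- env.search_frame(picture, thing): "xyz" ([x, y, z] in m, in world coordinates, good to about 4 mm: the middle of the surface that is visible of it).
- env.trace(picture, thing): "mask" (384x512 bool, what is visible of it).
The state is a dict: "clock": time; "joint_positions": joint angles; "qvel": joint speeds; "joint_torque": joint torques, N m; "position": TCP position; "tool_rot": TCP orientation; "force": force on the tool from outside, world axes, zero at the start; "wrist_torque": the same for the moment, N m; "opening": opening from 0.0 (shut) to 1.0 (fully open).
Only numpy, scipy, OpenCV 4.12 (cv2) and the standard library are available. Lean on these libraries where they do the work, as an engineer would, in place of code of your own. Each camera call takes 0.05 s, during which the arm holds its last target.

TASK

Take a product picture of the table pieces that are out (lidded condiment pots, toothpick cup): stand every one upright on the blue focus line of the shooting board, not touching one another, and set the light's dimmer lever to the orange three-quarter mark; then press the camera's shutter button to its halfway stop, keep it there for a good second while the camera focuses, and press on fully down to take the picture. Afterwards stand the pieces upright in the wooden tray and put the dimmer lever back to off; never take a picture in the wrong light, leave the other things where they are, and do not lean hard on the camera.

Things in the scene. Friction and masses are not known exactly. Their poses are not given: they have to be found in the camera images.
- white_pot: lidded condiment pot of white glazed ceramic, 64 mm across, its lid fast on it: lid edge 45 mm high, lid top 54 mm high beside a round knob 26 mm across that reaches up to 78 mm (take it by the knob), about 0.18 kg. Origin: centre of its underside; z up. May be absent from a start (then None): two or three of the four table pieces are there, standing on the worktop in any of four places.
- blue_pot: lidded condiment pot of blue glazed ceramic, 64 mm across, its lid fast on it: lid edge 45 mm high, lid top 54 mm high beside a round knob 26 mm across that reaches up to 78 mm (take it by the knob), about 0.18 kg. Origin: centre of its underside; z up. May be absent from a start (then None): two or three of the four table pieces are there, standing on the worktop in any of four places.
- clay_pot: lidded condiment pot of orange-brown terracotta, 64 mm across, its lid fast on it: lid edge 45 mm high, lid top 54 mm high beside a round knob 26 mm across that reaches up to 78 mm (take it by the knob), about 0.18 kg. Origin: centre of its underside; z up. May be absent from a start (then None): two or three of the four table pieces are there, standing on the worktop in any of four places.
- wood_cup: pale wooden toothpick cup, open on top, 52 mm across and 53 mm tall, 0.06 kg. Origin: centre of its underside; z up. May be absent from a start (then None): two or three of the four table pieces are there, standing on the worktop in any of four places.
- board: white shooting board, 180 (x) by 270 (y) mm and 6 mm thick, with a blue tape line along it and beyond it a white backdrop that curves up from 90 mm behind the line and leans back (130 mm behind the line at 30 mm height, 174 mm behind it at its top, 126 mm high). Origin on the worktop under the middle of the line; x points away from the camera, y along the line. Fixed.
- focus_line (a point): middle of the blue tape line (230 mm long, 12 mm wide, along this point's y axis) on the top of the board, 6 mm above the worktop. x points away from the camera. Everything on the line is equally far from the camera and so in focus.
- camera: black and silver camera on a low round table stand, fixed in front of the board, looking along its +x over the line. Body 118 mm wide (y), 36 mm deep, the lens reaching 67 mm ahead of the origin, the stand 104 mm across; top plate 107 mm above the worktop. Origin on the worktop under the body.
- shutter_top (a point): middle of the top of the red shutter button (disc 20 mm across) on the camera, 10 mm ahead and 40 mm to the right (-y) of the camera's origin, 121.5 mm above the worktop when out, 14 mm above the top plate. It is pressed straight down and moves with the button. Nothing stands as high as the button's top within 60 mm of it.
- shutter_half (a joint): first stage of the shutter button: 0 = out, 0.004 m = at the halfway stop (the camera focuses). Spring, 0.9 N to start, 2.7 N at the stop.
- shutter_full (a joint): second stage, below the halfway stop: 0 = at the stop, 0.004 m = fully down (the picture is taken). It does not give until about 8 N and is fully down at 12 N, so a push of 4 to 6 N rests on the halfway stop. Springs back out when let go.
- dimmer: dimmer of the LED panel light: grey base 130 by 94 mm with a black quadrant (half-barrel, radius 44 mm) and a lever on top, joined to the panel on its stand 430 mm beyond it (+x; panel 145 mm wide, from 0.165 to 0.28 m high). Origin on the worktop under the lever's pivot; the lever swings in the x-z plane. Fixed.
- lever_pivot (a point): pivot axis of the lever (along y), 22 mm above the worktop.
- lever_knob (a point): middle of the lever's red cross grip (18 mm round, 26 mm long along y), 95 mm from the pivot; moves with the lever. Can be pinched across its 26 mm ends from above.
- lever (a joint): angle of the lever about the pivot's y axis: 0 = off, leaning 0.7 rad towards the robot (-x); 0.7 = upright, half light; 1.4 = full light, leaning 0.7 rad away. Linear scale with five marks 0.35 rad apart; the broad orange mark at 1.05 rad is three-quarter light. Stays where it is left; needs about 1.5 N at the grip.
- tray: low wooden tray with brass handles, 250 (x) by 135 (y) mm outside, rim 8 mm thick and 22 mm high, inner floor 6 mm above the worktop. Origin: centre of its underside, on the worktop. Fixed.
- timer: wind-up kitchen timer, white with a teal dial, 51 by 57 by 56 mm (bystander, loose). Origin: centre of its underside.

How it is judged (in metres and radians):
On the way, in this order (a step that is already met when the one before it is completed fails the run):
1. with every piece upright on the focus line, apart from the others, and the light at three quarters, the shutter button rests on its halfway stop for 0.8 s (x of white_pot in the frame of focus_line between -0.018 and 0.018 m and y of white_pot in the frame of focus_line between -0.115 and 0.115 m and z of white_pot in the frame of focus_line between -0.006 and 0.008 m and angle between each of white_pot, blue_pot, clay_pot, wood_cup's own z axis and vertical below 0.12 rad and horizontal distance between white_pot and blue_pot above 0.066 m and horizontal distance between each of white_pot, blue_pot and clay_pot above 0.066 m and horizontal distance between each of white_pot, blue_pot, clay_pot and wood_cup above 0.06 m and x of blue_pot in the frame of focus_line between -0.018 and 0.018 m and y of blue_pot in the frame of focus_line between -0.115 and 0.115 m and z of blue_pot in the frame of focus_line between -0.006 and 0.008 m and x of clay_pot in the frame of focus_line between -0.018 and 0.018 m and y of clay_pot in the frame of focus_line between -0.115 and 0.115 m and z of clay_pot in the frame of focus_line between -0.006 and 0.008 m and x of wood_cup in the frame of focus_line between -0.018 and 0.018 m and y of wood_cup in the frame of focus_line between -0.115 and 0.115 m and z of wood_cup in the frame of focus_line between -0.006 and 0.008 m and value of joint lever between 0.94 and 1.16 rad and value of joint shutter_half above 0.003 m and value of joint shutter_full below 0.0018 m), for 0.8 s.
2. with everything still so, the shutter button is fully down (x of white_pot in the frame of focus_line between -0.018 and 0.018 m and y of white_pot in the frame of focus_line between -0.115 and 0.115 m and z of white_pot in the frame of focus_line between -0.006 and 0.008 m and angle between each of white_pot, blue_pot, clay_pot, wood_cup's own z axis and vertical below 0.12 rad and horizontal distance between white_pot and blue_pot above 0.066 m and horizontal distance between each of white_pot, blue_pot and clay_pot above 0.066 m and horizontal distance between each of white_pot, blue_pot, clay_pot and wood_cup above 0.06 m and x of blue_pot in the frame of focus_line between -0.018 and 0.018 m and y of blue_pot in the frame of focus_line between -0.115 and 0.115 m and z of blue_pot in the frame of focus_line between -0.006 and 0.008 m and x of clay_pot in the frame of focus_line between -0.018 and 0.018 m and y of clay_pot in the frame of focus_line between -0.115 and 0.115 m and z of clay_pot in the frame of focus_line between -0.006 and 0.008 m and x of wood_cup in the frame of focus_line between -0.018 and 0.018 m and y of wood_cup in the frame of focus_line between -0.115 and 0.115 m and z of wood_cup in the frame of focus_line between -0.006 and 0.008 m and value of joint lever between 0.94 and 1.16 rad and value of joint shutter_full above 0.003 m), for 0.1 s.
At the end, for the whole second after the job is handed in: every piece stands upright (within 0.12 rad) and at rest in the tray, on its floor; the dimmer lever is off (below 0.1 rad); the shutter button is out (value of joint lever below 0.1 rad and value of joint each of shutter_half, shutter_full below 0.0015 m and x of white_pot in the frame of tray between -0.112 and 0.112 m and y of white_pot in the frame of tray between -0.055 and 0.055 m and z of white_pot in the frame of tray between 0 and 0.014 m and angle between each of white_pot, blue_pot, clay_pot, wood_cup's own z axis and vertical below 0.12 rad and linear speed of each of white_pot, blue_pot, clay_pot, wood_cup below 0.02 m/s and x of blue_pot in the frame of tray between -0.112 and 0.112 m and y of blue_pot in the frame of tray between -0.055 and 0.055 m and z of blue_pot in the frame of tray between 0 and 0.014 m and x of clay_pot in the frame of tray between -0.112 and 0.112 m and y of clay_pot in the frame of tray between -0.055 and 0.055 m and z of clay_pot in the frame of tray between 0 and 0.014 m and x of wood_cup in the frame of tray between -0.112 and 0.112 m and y of wood_cup in the frame of tray between -0.055 and 0.055 m and z of wood_cup in the frame of tray between 0 and 0.014 m); the robot touches nothing.
It fails at once if the shutter goes fully down while the dimmer lever is off the three-quarter mark (more than 0.16 rad away) (value of joint shutter_full above 0.003 m and not (value of joint lever between 0.89 and 1.21 rad)).
It fails at once if the camera is pushed with more than 40 N (contact force between any of the arm, the fingers and camera above 40 N).
It fails at once if the kitchen timer is moved more than 3 cm (distance of timer from where it was at the start of the episode above 0.03 m).
Of white_pot, blue_pot, clay_pot, wood_cup only 2 to 3 are there at a start; the rules pass over those that are not, and their reading is None.
At some moment in a run one of white_pot, blue_pot, clay_pot may be knocked a few centimetres aside while the robot is not near it.
It also fails if it takes over 210 s, if anything falls off the work surface, if the arm or the gripper's body presses on something with over 40 N, if the wrist force passes 120 N, or if a joint passes its speed limit or range.

## Working session

There is one attempt and no reset: what is moved stays moved. The work goes in short steps, each a Python script; the robot and the scene stay as the last script left them, time stands still between calls to the robot, and variables do not carry over. Pictures are saved under pics/ and viewed, and the job is handed in when it is done.

```bash
mkdir -p pics; ls; python3 - <<'E'
from workcell import env
import cv2, numpy as np
s=env.read_state(); print(s)
for n in ("side","top"):
    f=env.grab_frame(n); cv2.imwrite(f"pics/{n}0.png",f["image"]); print(n,[ (k,f[k]) for k in f if k!="image"])
    for t in ["white_pot","blue_pot","clay_pot","wood_cup","board","camera","shutter_top","dimmer","lever_knob","tray","timer"]:
        r=env.search_frame(f,t)
        print(t,[(np.round(d["xyz"],3).tolist(),round(d["score"],2)) for d in r[:3]])
E
```

```text
pics
{'clock': 0.0, 'joint_positions': array([-4.91821752e+01,  2.20900670e+01,  3.78865326e-01, -3.10143014e-02,
       -6.84096771e+01, -1.48165685e+01]), 'qvel': array([-0.02301405,  0.09144947,  0.1304388 ,  0.03438558, -0.08637051,
       -0.06529723]), 'joint_torque': array([ 8.56042407e-04, -3.90663993e+01,  1.87413025e+01,  4.21990246e+00,
        1.10645496e-02, -2.05721958e-04]), 'position': array([ 0.27375271, -0.56118122,  0.22145542]), 'tool_rot': array([-8.98757692e+01,  3.05641526e-03,  2.59898170e+01]), 'force': array([ 0.44996377, -0.95242961,  0.25319654]), 'wrist_torque': array([ 0.0614466 , -0.0222856 , -0.03803129]), 'opening': 0.9987112493262965}
side [('fx', 387.00326235362735), ('fy', 387.00326235362735), ('cx', 258.38355527408345), ('cy', 190.73583998742978), ('position', array([0.28527964, 0.81369097, 0.45449089])), ('orientation', array([  67.76530281,   -0.66716805, -165.74050697])), ('shot', 1)]
white_pot [([0.528, -0.232, 0.042], 0.87)]
blue_pot [([0.618, -0.219, 0.035], 0.81)]
clay_pot [([0.618, -0.22, 0.036], 0.58)]
wood_cup []
board [([0.721, 0.03, 0.007], 0.56)]
camera [([0.437, 0.023, 0.075], 0.97), ([0.385, -0.147, 0.058], 0.64)]
shutter_top []
dimmer [([0.775, -0.267, 0.176], 0.94)]
lever_knob []
tray [([0.562, 0.258, 0.007], 0.89), ([0.369, -0.258, 0.115], 0.6)]
timer []
top [('fx', 355.6482076133928), ('fy', 355.6482076133928), ('cx', 252.31075561570566), ('cy', 192.16487091440828), ('position', array([ 0.37579564, -0.00275871,  0.97010671])), ('orientation', array([  7.30951974,  -1.56239396, -88.73721592])), ('shot', 2)]
white_pot [([0.533, -0.247, 0.051], 0.84)]
blue_pot [([0.616, -0.23, 0.05], 0.8)]
clay_pot []
wood_cup []
board [([0.702, -0.002, 0.007], 0.61)]
camera [([0.438, -0.009, 0.105], 0.87)]
shutter_top [([0.444, -0.046, 0.124], 0.48)]
dimmer [([0.758, -0.273, 0.066], 0.94)]
lever_knob []
tray []
timer [([0.375, -0.133, 0.056], 0.83)]
```

View pics/side0.png

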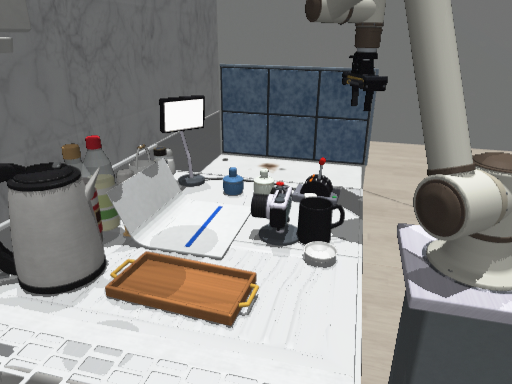

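View pics/top0.png

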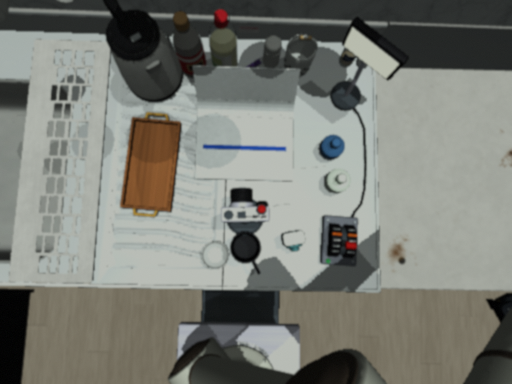

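The side image shows the blue pot at about (233,182), the white pot at (264,183) beside the camera, the tray at (183,285) and the dimmer lever at (320,180). In the top image, the blue pot is at (332,147), the white pot at (337,181), the line runs from (203,147) to (286,149), the shutter is at (262,209), the dimmer at (340,240) and the timer at (292,240). So two pieces are out, with no clay pot or cup. Next I'll calibrate and measure.

```bash
cat > h.py <<'E'
from workcell import env
import cv2, numpy as np
from scipy.spatial.transform import Rotation as R
def cam(f):
    return R.from_euler('xyz',f["orientation"],degrees=True), np.array(f["position"])
def ray(f,u,v):
    r,p=cam(f); d=np.array([(u-f["cx"])/f["fx"],-(v-f["cy"])/f["fy"],-1.0]); return p,r.apply(d)
def at_z(f,u,v,z):
    p,d=ray(f,u,v); return p+d*(z-p[2])/d[2]
def proj(f,X):
    r,p=cam(f); c=r.inv().apply(np.array(X,float)-p)
    return f["cx"]+f["fx"]*c[...,0]/-c[...,2], f["cy"]-f["fy"]*c[...,1]/-c[...,2]
def cent(mask):
    v,u=np.nonzero(mask); return u.mean(),v.mean()
E
python3 - <<'E'
from h import *
f=env.grab_frame("top"); g=env.grab_frame("side")
im=f["image"].astype(int)
hsv=cv2.cvtColor(f["image"],cv2.COLOR_BGR2HSV)
# blue line
m=cv2.inRange(hsv,(105,120,80),(130,255,255)); m[:, :195]=0; m[:, 300:]=0; m[:130]=0; m[165:]=0
v,u=np.nonzero(m); print("line px",len(u),u.min(),u.max(),cent(m))
P=at_z(f,*cent(m),.006); print("line mid",P)
pts=np.stack([u,v],1).astype(np.float32); vx,vy,x0,y0=cv2.fitLine(pts,cv2.DIST_L2,0,.01,.01).ravel()
a=at_z(f,x0-vx*41,y0-vy*41,.006);b=at_z(f,x0+vx*41,y0+vy*41,.006);print("ends",a,b,np.degrees(np.arctan2(*(a-b)[:2])))
for t,z in [("white_pot",.054),("blue_pot",.054),("tray",.022),("timer",.056),("dimmer",.03),("camera",.107),("lever_knob",.09)]:
    for d in env.trace(f,t)[:2]:
        mm=d["mask"].astype(np.uint8); (c,s,an)=cv2.minAreaRect(cv2.findNonZero(mm)); 
        print(t,round(d["score"],2),mm.sum(),"rect",c,s,an,"->",at_z(f,*c,z).round(4), "cent",at_z(f,*cent(mm),z).round(4))
c=f["image"][190:280,200:380]; cv2.imwrite("pics/topc.png",cv2.resize(c,None,fx=4,fy=4,interpolation=cv2.INTER_CUBIC))
c=g["image"][130:260,200:360]; cv2.imwrite("pics/sidec.png",cv2.resize(c,None,fx=4,fy=4,interpolation=cv2.INTER_CUBIC))
E
```

```text
line px 246 204 284 (np.float64(243.4227642276423), np.float64(147.2357723577236))
line mid [0.62519563 0.00113444 0.006     ]
ends [0.62526914 0.11463731 0.006     ] [ 0.62512168 -0.11300195  0.006     ] 0.03711445137024051
white_pot 0.85 514 rect (337.5, 181.00001525878906) (23.33452033996582, 26.16295051574707) 45.0 -> [ 0.5291 -0.2482  0.054 ] cent [ 0.5292 -0.2474  0.054 ]
blue_pot 0.63 514 rect (331.5, 147.0) (24.0, 25.0) 90.0 -> [ 0.6202 -0.2329  0.054 ] cent [ 0.6209 -0.2324  0.054 ]
tray 0.72 4989 rect (151.2306365966797, 164.19332885742188) (53.64751434326172, 104.88451385498047) 7.696051120758057 -> [0.567  0.2482 0.022 ] cent [0.5666 0.249  0.022 ]
timer 0.66 336 rect (292.0, 241.0) (18.0, 22.0) 90.0 -> [ 0.3704 -0.1293  0.056 ] cent [ 0.3733 -0.1304  0.056 ]
dimmer 0.67 4703 rect (351.5882568359375, 143.6470489501953) (66.45475006103516, 247.38632202148438) 14.03624439239502 -> [ 0.6376 -0.2943  0.03  ] cent [ 0.6742 -0.3067  0.03  ]
camera 0.58 1596 rect (243.76995849609375, 211.24917602539062) (47.592655181884766, 43.86211395263672) 42.709388732910156 -> [ 0.4398 -0.0041  0.107 ] cent [ 0.4382 -0.0065  0.107 ]
```

View pics/topc.png

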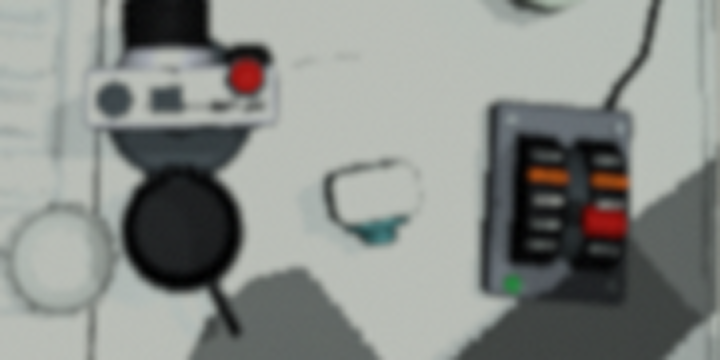

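View pics/sidec.png

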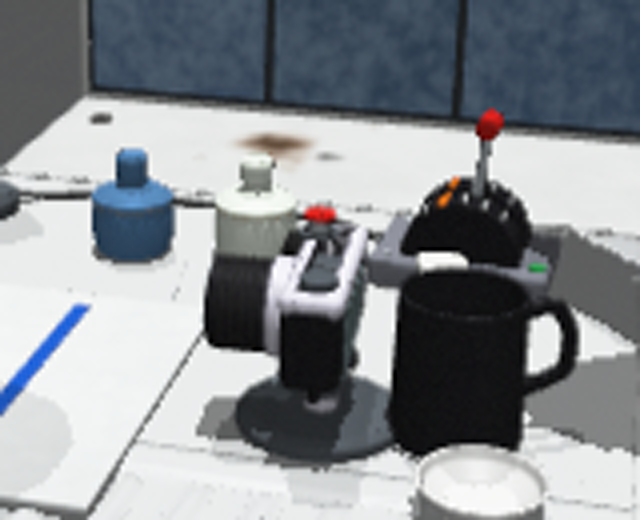

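The top crop shows the red lever grip at about (351,245) and the shutter at (261,209). The side crop shows the lever near upright, with its grip at about (322,161), so it doesn't start at off. I'll triangulate the grip, shutter, pots and bases.

```bash
cat >> h.py <<'E'
def redblob(f,box):
    x0,y0,x1,y1=box; hsv=cv2.cvtColor(f["image"],cv2.COLOR_BGR2HSV)
    m=cv2.inRange(hsv,(0,140,70),(8,255,255))|cv2.inRange(hsv,(172,140,70),(180,255,255))
    k=np.zeros_like(m); k[y0:y1,x0:x1]=m[y0:y1,x0:x1]
    n,l,s,c=cv2.connectedComponentsWithStats(k)
    if n<2: return None
    i=1+np.argmax(s[1:,4]); return c[i],s[i]
def tri(f,a,g,b):
    p1,d1=ray(f,*a);p2,d2=ray(g,*b); d1/=np.linalg.norm(d1);d2/=np.linalg.norm(d2)
    t=np.linalg.lstsq(np.stack([d1,-d2],1),p2-p1,rcond=None)[0]
    A=p1+d1*t[0];B=p2+d2*t[1]; return (A+B)/2,np.linalg.norm(A-B)
E
python3 - <<'E'
from h import *
f=env.grab_frame("top"); g=env.grab_frame("side")
a=redblob(f,(335,225,365,270)); b=redblob(g,(310,150,335,175)); print(a,b); print("knob",tri(f,a[0],g,b[0]))
a=redblob(f,(250,200,275,220)); b=redblob(g,(268,175,292,195)); print(a,b); print("shutter",tri(f,a[0],g,b[0]), at_z(f,*a[0],.1215))
for z in (.012,.02,.03):
    print(z,[at_z(f,u,v,z).round(4)[:2].tolist() for u,v in [(322.5,215.25),(358,217.5),(320.5,264),(357,265.5)]])
# camera body top corners
print("body",[at_z(f,200+u/4,190+v/4,.107).round(4)[:2].tolist() for u,v in [(90,70),(278,65),(88,126),(276,122)]])
# orange marks at quadrant: radius44 -> 
E
python3 - <<'E'
import cv2
a=cv2.imread('pics/top0.png')[205:275,310:370]; cv2.imwrite('pics/dimc.png',cv2.resize(a,None,fx=8,fy=8,interpolation=cv2.INTER_CUBIC))
E
```

```text
(array([350.62318841, 245.13043478]), array([346, 241,  11,   8,  69], dtype=int32)) (array([321.94871795, 160.66666667]), array([319, 157,   7,   8,  39], dtype=int32))
knob (array([ 0.36504137, -0.26183999,  0.11581193]), np.float64(0.001984297196975327))
(array([261.09615385, 208.36538462]), array([258, 205,   7,   8,  52], dtype=int32)) (array([279.65384615, 183.38461538]), array([276, 182,   8,   4,  26], dtype=int32))
shutter (array([ 0.44675773, -0.04561966,  0.11760695]), np.float64(0.00036630261370349307)) [ 0.44661438 -0.04539622  0.1215    ]
0.012 [[0.4411, -0.2177], [0.4373, -0.3146], [0.3112, -0.212], [0.3092, -0.3099]]
0.02 [[0.4406, -0.2159], [0.4368, -0.312], [0.3117, -0.2102], [0.3098, -0.3073]]
0.03 [[0.4399, -0.2137], [0.4361, -0.3087], [0.3124, -0.208], [0.3105, -0.3041]]
body [[0.4477, 0.0477], [0.4535, -0.0665], [0.4137, 0.0478], [0.4188, -0.0659]]
```

View pics/dimc.png

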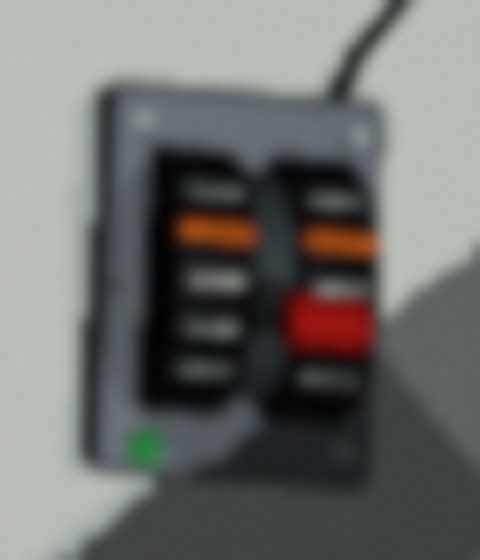

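```bash
python3 - <<'E'
from h import *
f=env.grab_frame("top"); g=env.grab_frame("side")
for n,v in zip(["full","3/4","half","1/4","off"],[228.75,234,240.25,246,251.25]):
    a={"full":.7,"3/4":.35,"half":0,"1/4":-.35,"off":-.7}[n]
    P=at_z(f,336.9,v,.022+.044*np.cos(a)); print(n,P.round(4),"pivot x",P[0]-.044*np.sin(a))
def draw(im,fr,xy,col):
    for z,rad in [(0,.032),(.045,.032),(.054,.013),(.078,.013)]:
        t=np.linspace(0,2*np.pi,60); X=np.stack([xy[0]+rad*np.cos(t),xy[1]+rad*np.sin(t),0*t+z],1)
        u,v=proj(fr,X); out.append((u,v))
pots={"blue":(.6205,-.2325),"white":(.529,-.2475)}
outs=[]
for fr,box in [(f,(315,125,360,200)),(g,(215,160,285,205))]:
    x0,y0,x1,y1=box; im=cv2.resize(fr["image"][y0:y1,x0:x1],None,fx=8,fy=8,interpolation=cv2.INTER_CUBIC)
    for k,xy in pots.items():
        out=[]; draw(im,fr,xy,None)
        for u,v in out:
            p=np.stack([(u+.5-x0)*8,(v+.5-y0)*8],1).astype(np.int32); cv2.polylines(im,[p],True,(0,0,255),1)
    outs.append(im)
cv2.imwrite("pics/pt.png",outs[0]);cv2.imwrite("pics/ps.png",outs[1])
E
```

```text
full [ 0.4042 -0.2451  0.0557] pivot x 0.3758831051350353
3/4 [ 0.3907 -0.243   0.0633] pivot x 0.3755766354377004
half [ 0.3749 -0.2421  0.066 ] pivot x 0.3748679590371416
1/4 [ 0.3604 -0.2427  0.0633] pivot x 0.37547983014796377
off [ 0.347  -0.2446  0.0557] pivot x 0.37533326392643723
```

View pics/pt.png

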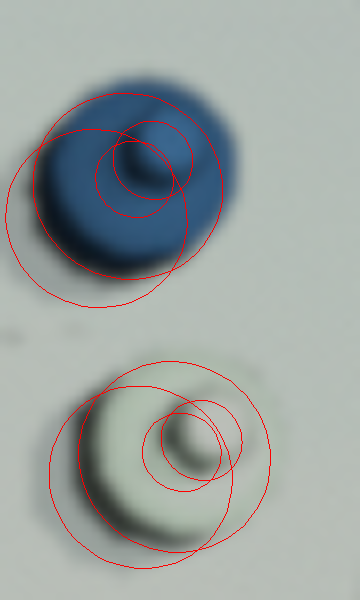

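View pics/ps.png

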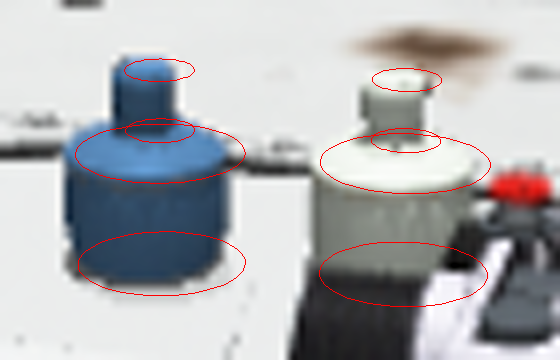

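The projected models need small shifts: blue comes out at about (0.625,-0.239) and white at about (0.533,-0.2515). The marks put the pivot at x≈0.3754. The lever reads about 0.58 rad. I'll set the lever first.

```bash
cat >> h.py <<'E'
YAW=-2.0
PIV=np.array([.3754,-.262,.022])
def down(yaw=0): return [-90,0,yaw]
def knobpos(lever):
    p=lever-.7; y=np.radians(YAW)
    return PIV+.095*np.array([np.sin(p)*np.cos(y),np.sin(p)*np.sin(y),np.cos(p)])
def st():
    s=env.read_state(); print("t %.1f pos %s F %s open %.3f"%(s["clock"],s["position"].round(4),s["force"].round(1),s["opening"])); return s
E
python3 - <<'E'
from h import *
off=np.array([0,0,-.015])
k=knobpos(.58); print(k)
env.gripper_to(.65)
env.goto(k+off+[0,0,.10],down(YAW)); st()
print(env.move_straight(k+off,force_limit=8)); st()
env.gripper_to(0.0,15); st()
for l in np.linspace(.58,1.05,6)[1:]:
    env.move_straight(knobpos(l)+off,rate=.05)
st()
f=env.grab_frame("top"); g=env.grab_frame("side")
cv2.imwrite("pics/s1.png",cv2.resize(g["image"][110:240,250:400],None,fx=4,fy=4)); cv2.imwrite("pics/t1.png",f["image"])
E
```

```text
[ 0.36403427 -0.2616031   0.11631682]
t 3.9 pos [ 0.3644 -0.2621  0.2016] F [-0.3  0.   0.4] open 0.650
False
t 4.7 pos [ 0.3646 -0.2622  0.1018] F [-0.1 -0.   0.6] open 0.654
t 5.3 pos [ 0.3641 -0.2615  0.1015] F [-0.9  1.7  3.1] open 0.298
t 6.9 pos [ 0.4084 -0.2638  0.0962] F [-0.1 -7.1 -0.8] open 0.298
```

View pics/s1.png

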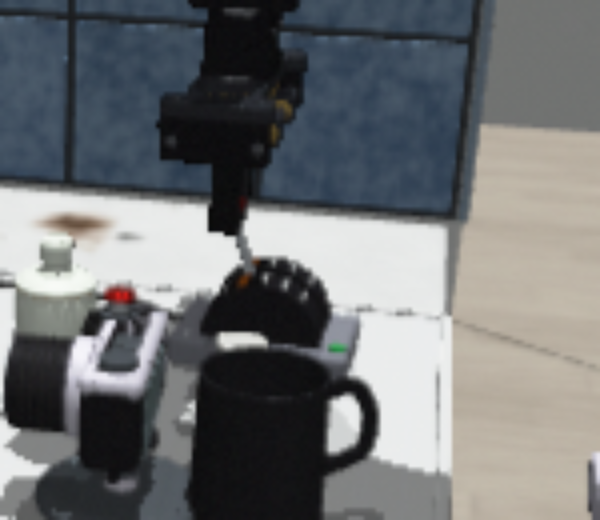

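The fingers are pinching the grip (26 mm opening) and the stalk sits beside the orange mark at about (247,270) in the crop. I'll release and measure it.

```bash
cat >> h.py <<'E'
def levermeas(save=None):
    f=env.grab_frame("top"); g=env.grab_frame("side")
    a=redblob(f,(335,215,370,270)); b=redblob(g,(300,145,345,185))
    if save:
        cv2.imwrite(f"pics/{save}.png",np.hstack([cv2.resize(f["image"][205:275,310:370],(400,467),interpolation=cv2.INTER_CUBIC),cv2.resize(g["image"][140:220,290:360],(400,467),interpolation=cv2.INTER_CUBIC)]))
    if a is None or b is None: print("no red",a,b); return
    P,e=tri(f,a[0],g,b[0]); d=P-PIV; print("knob",P.round(4),"err",round(e,4),"lever",.7+np.arctan2(d[0],d[2])); return P
E
python3 - <<'E'
from h import *
env.gripper_to(.6); s=st()
env.move_straight(s["position"]+[0,0,.1]); 
env.goto([.50,-.25,.24],down(0))
levermeas("lev1")
E
```

```text
t 7.8 pos [ 0.4079 -0.2631  0.0962] F [-0.2 -0.2  0.4] open 0.599
knob [ 0.4082 -0.2662  0.1102] err 0.0016 lever 1.05639969301857
```

View pics/lev1.png

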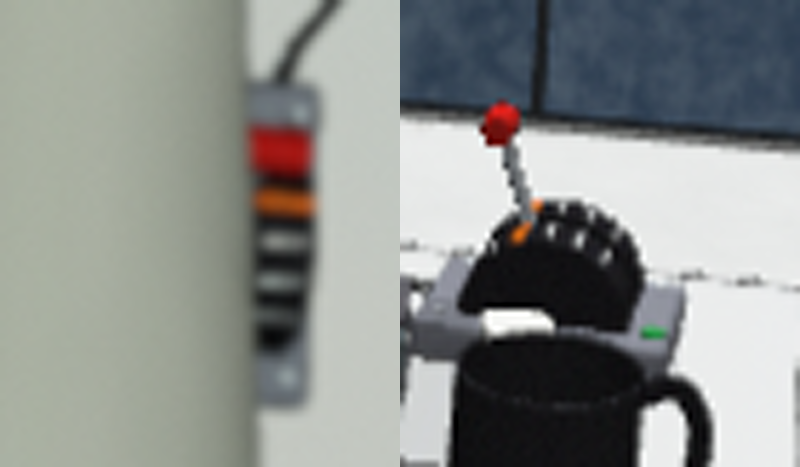

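The lever is at 1.056 rad and its stalk lines up with the orange mark. Next is the blue pot.

```bash
cat >> h.py <<'E'
def look(name, things=("white_pot","blue_pot")):
    for n in ("top","side"):
        f=env.grab_frame(n); cv2.imwrite(f"pics/{name}_{n}.png",f["image"])
        for t in things:
            print(n,t,[(np.round(d["xyz"],3).tolist(),round(d["score"],2)) for d in env.search_frame(f,t)[:1]])
def pick(xy,base=0.,yaw=0):
    env.gripper_to(.7)
    env.goto([xy[0],xy[1],base+.16],down(yaw))
    hit=env.move_straight([xy[0],xy[1],base+.057],rate=.1,force_limit=6); print("hit",hit)
    s=st(); env.gripper_to(0.,25); s=st(); return s
E
python3 - <<'E'
from h import *
s=pick((.6255,-.239))
if s["opening"]>.2:
    env.move_straight([.6255,-.239,.207]); st()
look("b1")
E
```

```text
hit False
t 11.5 pos [ 0.6261 -0.2392  0.0579] F [-0.2 -0.4  0.6] open 0.699
t 12.2 pos [ 0.6255 -0.2391  0.057 ] F [-0.2  0.9 -0.3] open 0.290
t 13.4 pos [ 0.6248 -0.2387  0.2056] F [ 0.6  0.5 -2.8] open 0.292
top white_pot [([0.531, -0.257, 0.051], 0.65)]
top blue_pot [([0.604, -0.23, 0.197], 0.77)]
side white_pot [([0.529, -0.23, 0.042], 0.71)]
side blue_pot [([0.616, -0.216, 0.18], 0.57)]
```

View pics/b1_side.png

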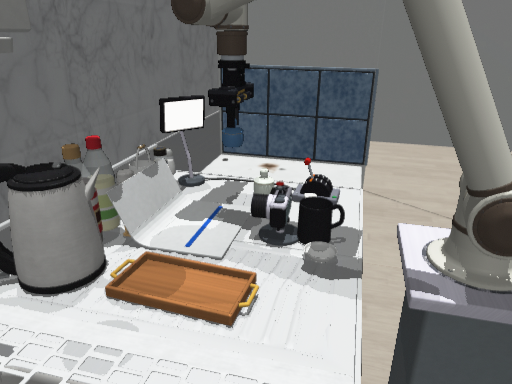

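The blue pot hangs upright in the gripper at about (232,135). I'll place it on the line at y=+0.05.

```bash
cat >> h.py <<'E'
def place(xy,base,yaw=0):
    env.move_straight([xy[0],xy[1],.207],rate=.2)
    env.move_straight([xy[0],xy[1],base+.057+.015],rate=.15)
    hit=env.move_straight([xy[0],xy[1],base+.057-.003],rate=.02,force_limit=3); print("contact",hit); st()
    env.gripper_to(.55); s=st()
    env.move_straight([xy[0],xy[1],.207])
E
python3 - <<'E'
from h import *
place((.6255,.052),.006)
look("b2")
E
```

```text
contact True
t 17.0 pos [0.6253 0.0518 0.0629] F [ 0.  -0.4  4.3] open 0.294
t 17.7 pos [0.6243 0.0517 0.0617] F [-0.4  0.6  0.4] open 0.546
top white_pot [([0.531, -0.244, 0.051], 0.86)]
top blue_pot [([0.62, 0.054, 0.057], 0.71)]
side white_pot [([0.528, -0.233, 0.044], 0.88)]
side blue_pot [([0.614, 0.069, 0.046], 0.91)]
```

View pics/b2_side.png

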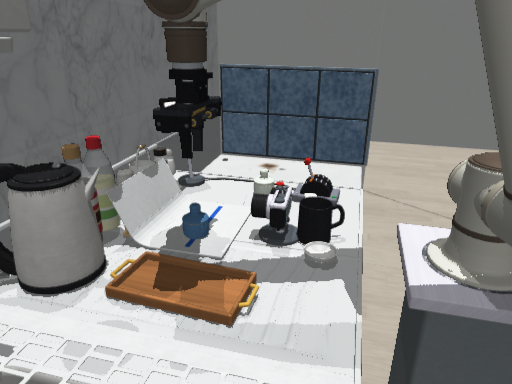

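The blue pot stands upright on the line at about (196,220). Next is the white pot.

```bash
python3 - <<'E'
from h import *
s=pick((.533,-.2515))
if s["opening"]>.2:
    env.move_straight([.533,-.2515,.207]); s=st()
    if s["opening"]>.2:
        place((.6255,-.048),.006)
env.goto([.447,-.045,.24],down(0))
look("w2"); levermeas("lev2")
E
```

```text
hit False
t 22.1 pos [ 0.5336 -0.2516  0.0577] F [0.2 0.5 1. ] open 0.699
t 22.8 pos [ 0.5331 -0.2516  0.0571] F [-0.2  1.2  0.5] open 0.290
t 24.0 pos [ 0.5323 -0.2512  0.2057] F [-0.1 -0.  -1.3] open 0.291
contact True
t 27.0 pos [ 0.6253 -0.0482  0.0629] F [-0.8  0.2  4.8] open 0.293
t 27.7 pos [ 0.6242 -0.0482  0.0617] F [-0.2 -0.3 -0.5] open 0.546
top white_pot [([0.652, -0.045, 0.058], 0.78)]
top blue_pot [([0.617, 0.052, 0.057], 0.71)]
side white_pot [([0.636, -0.042, 0.051], 0.93)]
side blue_pot [([0.614, 0.069, 0.045], 0.88)]
knob [ 0.408  -0.2636  0.111 ] err 0.0015 lever 1.0511921460494191
```

View pics/w2_side.png

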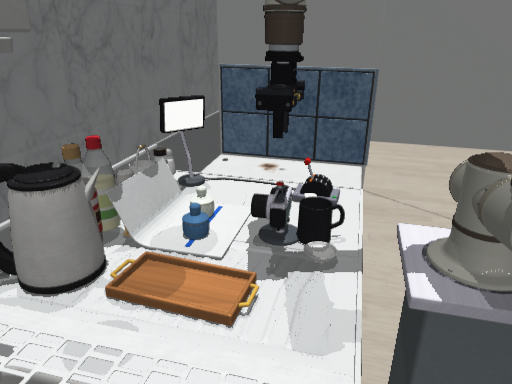

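View pics/w2_top.png

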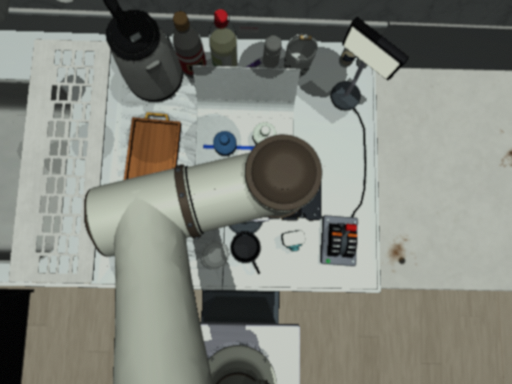

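The white pot shows at (263,133) in the top image, off the line, while blue is at (225,143). It has been knocked about 25 mm back since I placed it. I'll clear the view and measure it.

```bash
cat >> h.py <<'E'
def overlay(f,pots,box,name,sc=6):
    x0,y0,x1,y1=box; im=cv2.resize(f["image"][y0:y1,x0:x1],None,fx=sc,fy=sc,interpolation=cv2.INTER_CUBIC)
    for (x,y,b) in pots:
        for z,rad in [(0,.032),(.045,.032),(.054,.013),(.078,.013)]:
            t=np.linspace(0,2*np.pi,60); X=np.stack([x+rad*np.cos(t),y+rad*np.sin(t),0*t+z+b],1)
            u,v=proj(f,X); p=np.stack([(u+.5-x0)*sc,(v+.5-y0)*sc],1).astype(np.int32); cv2.polylines(im,[p],True,(0,0,255),1)
    cv2.imwrite(f"pics/{name}.png",im)
E
python3 - <<'E'
from h import *
env.goto([.447,-.3,.24],down(0))
look("w3")
f=env.grab_frame("top"); g=env.grab_frame("side")
P=[(.6255,.052,.006),(.650,-.048,.006)]
overlay(f,P,(200,115,290,170),"ot",8); overlay(g,P,(170,170,240,250),"os",7)
E
```

```text
top white_pot [([0.646, -0.051, 0.055], 0.78)]
top blue_pot [([0.617, 0.055, 0.056], 0.95)]
side white_pot [([0.64, -0.04, 0.054], 0.89)]
side blue_pot [([0.614, 0.07, 0.044], 0.89)]
```

View pics/ot.png

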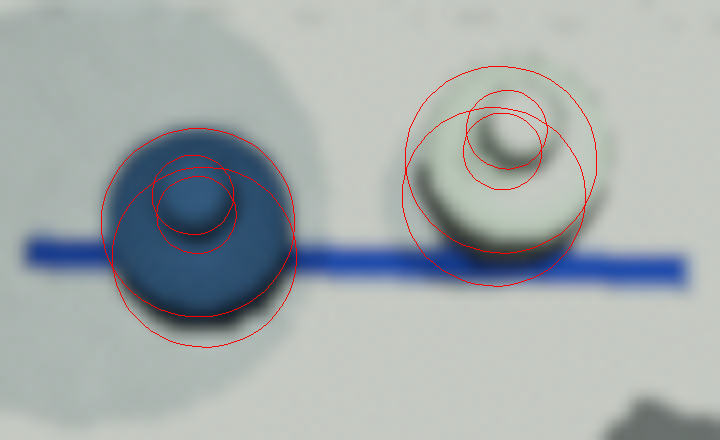

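View pics/os.png

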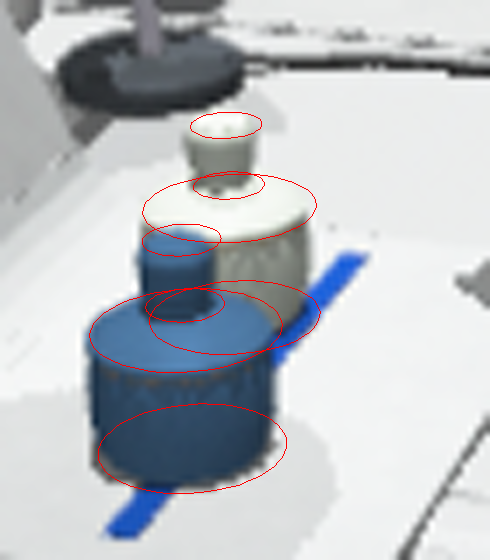

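The white pot is really at about (0.652,-0.050), and blue agrees with where I placed it. I'll put the white pot back on the line.

```bash
python3 - <<'E'
from h import *
env.goto([.652,-.05,.20],down(0))
s=pick((.652,-.050),.006)
if s["opening"]>.2:
    env.move_straight([.652,-.05,.12]); 
    env.move_straight([.6255,-.052,.12]);
    place((.6255,-.052),.006)
env.goto([.447,-.3,.24],down(0))
look("w4")
f=env.grab_frame("top"); g=env.grab_frame("side")
P=[(.6255,.052,.006),(.6255,-.052,.006)]
overlay(f,P,(200,115,290,170),"ot2",8); overlay(g,P,(170,170,240,250),"os2",7); levermeas()
E
```

```text
hit False
t 34.6 pos [ 0.6526 -0.05    0.0639] F [ 0.4 -0.2  0.3] open 0.697
t 35.3 pos [ 0.6521 -0.0502  0.0631] F [ 1.1 -0.8 -0.2] open 0.293
contact True
t 38.5 pos [ 0.6252 -0.0524  0.0628] F [-0.  -1.4  3.6] open 0.290
t 39.2 pos [ 0.6242 -0.0521  0.0616] F [-0.2  0.2  0.1] open 0.549
top white_pot [([0.62, -0.054, 0.057], 0.84)]
top blue_pot [([0.616, 0.053, 0.054], 0.74)]
side white_pot [([0.613, -0.035, 0.05], 0.58)]
side blue_pot [([0.614, 0.07, 0.049], 0.81)]
no red None (array([307.11111111, 160.88888889]), array([304, 158,   7,   7,  36], dtype=int32))
```

View pics/ot2.png

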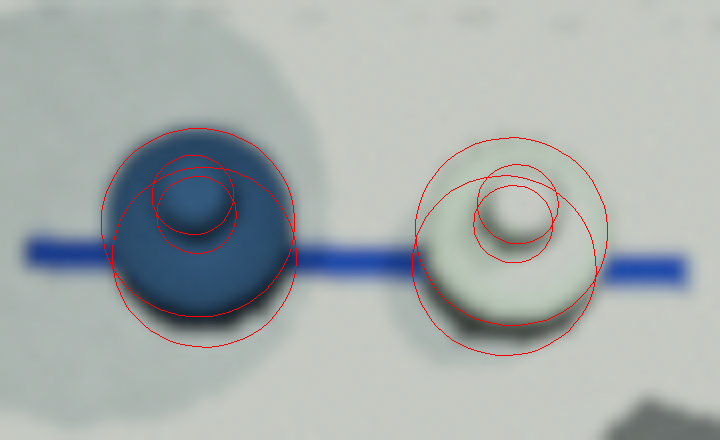

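View pics/os2.png

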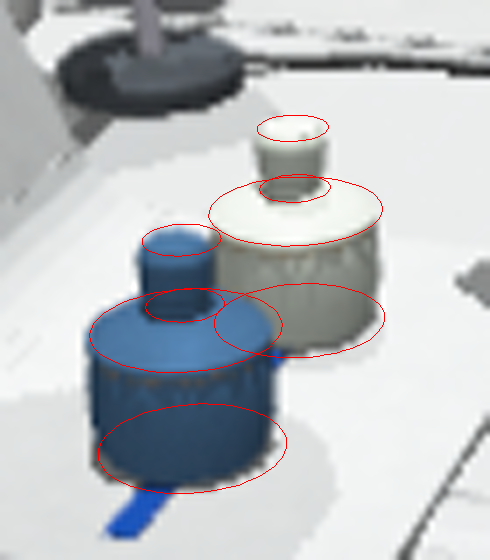

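Both pots are upright on the line with the models overlaid, about 104 mm apart, and the lever hasn't moved. Now the shutter, starting with the half press under force feedback.

```bash
python3 - <<'E'
from h import *
X,Y=.4466,-.0455
env.gripper_to(0.,10)
env.goto([X,Y,.17],down(0)); env.move_straight([X,Y,.135],rate=.05); env.dwell(.3); 
F0=np.mean([env.read_state()["force"][2] for _ in range(3)]); s=st()
g=env.grab_frame("side")
for t in ("white_pot","blue_pot"): print(t,[(np.round(d["xyz"],3).tolist(),round(d["score"],2)) for d in env.search_frame(g,t)[:1]])
hit=env.move_straight([X,Y,.116],rate=.008,force_limit=4.2); print("half",hit,F0); 
s=st(); env.dwell(.2); s=st()
cv2.imwrite("pics/half.png",env.grab_frame("side")["image"])
E
```

```text
t 45.2 pos [ 0.4467 -0.0454  0.1352] F [-1.2  0.6  0. ] open 0.007
white_pot [([0.617, -0.034, 0.05], 0.88)]
blue_pot [([0.615, 0.068, 0.046], 0.77)]
half True 0.01818207220056766
t 47.3 pos [ 0.4466 -0.0455  0.118 ] F [-0.5  0.8  4.7] open 0.002
t 47.5 pos [ 0.4466 -0.0455  0.1179] F [-0.3  0.1  4.9] open 0.004
```

The button is at its halfway stop (4.9 N, z=0.118). I'll hold it there, check the pots, then press fully.

```bash
python3 - <<'E'
from h import *
X,Y=.4466,-.0455
env.dwell(1.2); s=st()
g=env.grab_frame("side")
ok=True
for t in ("white_pot","blue_pot"):
    d=env.search_frame(g,t); print(t,[(np.round(e["xyz"],3).tolist(),round(e["score"],2)) for e in d[:1]])
    if d and abs(d[0]["xyz"][0]-.615)>.012: ok=False
if ok:
    hit=env.move_straight([X,Y,.111],rate=.012,force_limit=10.5); print("full",hit); s=st(); env.dwell(.4); s=st()
    cv2.imwrite("pics/full.png",env.grab_frame("side")["image"])
E
```

```text
t 48.7 pos [ 0.4466 -0.0455  0.1179] F [-0.9  1.1  5.6] open 0.004
white_pot [([0.385, -0.144, 0.057], 0.56)]
blue_pot [([0.614, 0.07, 0.047], 0.83)]
```

The network reported the timer as the white pot, a low-score mismatch. I'll check the picture itself before pressing on; the robot's clock is paused.

```bash
python3 - <<'E'
from h import *
g=env.grab_frame("side"); cv2.imwrite("pics/half2.png",g["image"])
P=[(.6255,.052,.006),(.6255,-.052,.006)]
overlay(g,P,(170,170,300,250),"half2o",6)
print([(np.round(e["xyz"],3).tolist(),round(e["score"],2)) for e in env.search_frame(g,"white_pot")]); st()
E
```

```text
[([0.616, -0.039, 0.046], 0.61), ([0.401, -0.254, 0.111], 0.31)]
t 49.0 pos [ 0.4466 -0.0455  0.1179] F [-0.7  0.   5.6] open 0.004
```

View pics/half2o.png

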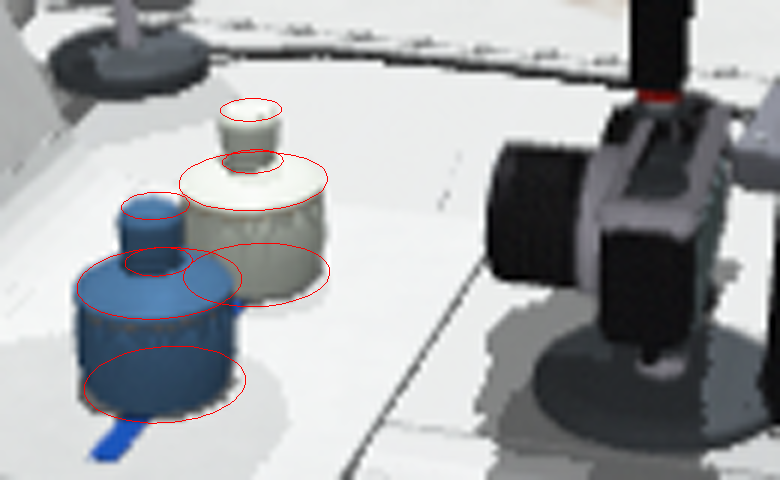

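Both pots are still on the line, at (155,300) and (255,200) in the crop, and the fingers are on the red button at (658,95). I've held the halfway stop for more than 1.4 s, so now I'll press fully.

```bash
python3 - <<'E'
from h import *
X,Y=.4466,-.0455
hit=env.move_straight([X,Y,.111],rate=.012,force_limit=10.5); print("full",hit); s=st(); env.dwell(.4); s=st()
cv2.imwrite("pics/full.png",env.grab_frame("side")["image"])
E
```

```text
full True
t 49.4 pos [ 0.4467 -0.0455  0.1141] F [-2.8  1.9 10.7] open 0.007
t 49.8 pos [ 0.4467 -0.0455  0.1144] F [-3.9  0.3 10.7] open 0.007
```

The force is only 10.7 N and full travel needs about 12 N, so I'll press further without letting go.

```bash
python3 - <<'E'
from h import *
X,Y=.4466,-.0455
hit=env.move_straight([X,Y,.110],rate=.01,force_limit=6); print("full",hit); s=st(); env.dwell(.4); s=st()
cv2.imwrite("pics/full.png",env.grab_frame("side")["image"])
E
```

```text
full True
t 50.1 pos [ 0.4467 -0.0456  0.1141] F [-3.1  1.  12.5] open 0.004
t 50.5 pos [ 0.4467 -0.0455  0.1144] F [-3.7  1.5 10.9] open 0.006
```

```bash
python3 - <<'E'
from h import *
X,Y=.4466,-.0455
for z in (.1140,.1135,.1130,.1125,.112):
    env.move_straight([X,Y,z],rate=.01); env.dwell(.15); s=st()
    if s["force"][2]>16: break
env.dwell(.3); st()
cv2.imwrite("pics/full2.png",env.grab_frame("side")["image"])
E
```

```text
t 51.0 pos [ 0.4467 -0.0455  0.1149] F [-3.1  2.3  9.7] open 0.005
t 51.4 pos [ 0.4467 -0.0455  0.1145] F [-3.4  1.1 10.9] open 0.003
t 51.8 pos [ 0.4467 -0.0455  0.1141] F [-3.2  0.9 11.5] open 0.004
t 52.2 pos [ 0.4467 -0.0455  0.1137] F [-3.7  1.1 12.6] open 0.003
t 52.6 pos [ 0.4468 -0.0455  0.1136] F [-4.4  2.5 14.3] open 0.006
t 52.9 pos [ 0.4467 -0.0455  0.1136] F [-3.9  2.3 14.7] open 0.007
```

The button is fully down (z=0.1136, force rising against the stop, 14.7 N). I'll release, then measure the tray and pots.

```bash
python3 - <<'E'
from h import *
X,Y=.4466,-.0455
env.move_straight([X,Y,.20],rate=.1)
env.goto([.447,-.3,.24],down(0))
look("p1")
f=env.grab_frame("top"); 
for d in env.trace(f,"tray")[:1]:
    m=d["mask"].astype(np.uint8); print(d["score"],m.sum())
    b=cv2.boxPoints(cv2.minAreaRect(cv2.findNonZero(m))); W=np.array([at_z(f,u,v,.015)[:2] for u,v in b]); print(W.round(4).tolist(),W.mean(0))
c=[(132,117),(181,124),(122,208),(170,214)]; W=np.array([at_z(f,u,v,.022)[:2] for u,v in c]); print(W.round(4).tolist(),W.mean(0), np.degrees(np.arctan2(*(W[0]-W[2])[::-1])),np.degrees(np.arctan2(*(W[1]-W[3])[::-1])))
x0,y0=110,105; cv2.imwrite("pics/tray.png",cv2.resize(f["image"][y0:y0+120,x0:x0+180],None,fx=4,fy=4,interpolation=cv2.INTER_CUBIC))
levermeas()
E
```

```text
top white_pot [([0.623, -0.053, 0.057], 0.85)]
top blue_pot [([0.617, 0.05, 0.058], 0.83)]
side white_pot [([0.616, -0.038, 0.049], 0.68)]
side blue_pot [([0.619, 0.071, 0.047], 0.83)]
0.56 4749
[[0.4364, 0.3293], [0.7207, 0.3139], [0.7066, 0.1699], [0.4224, 0.1907]] [0.57152177 0.25093548]
[[0.697, 0.308], [0.6813, 0.1737], [0.4469, 0.3181], [0.4341, 0.191]] [0.56483082 0.24769071] -2.3073694002409453 -4.003563896570106
no red None (array([307.11111111, 160.88888889]), array([304, 158,   7,   7,  36], dtype=int32))
```

View pics/tray.png

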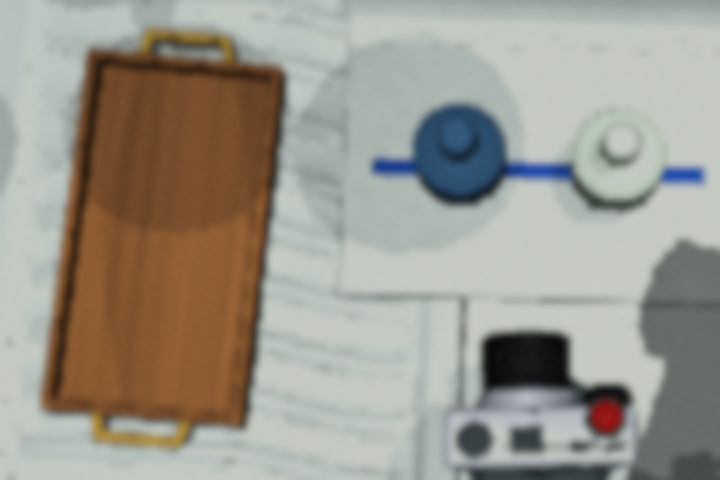

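Blue and white are still on the line at (460,150) and (618,155) in the crop. The tray's outer corners are (90,50), (283,70), (43,410) and (243,425), which gives a centre of about (0.566,0.248) and a yaw of about −4°. I'll move the blue pot to the tray.

```bash
python3 - <<'E'
from h import *
env.goto([.6255,.052,.21],down(0))
s=pick((.6255,.052),.006)
if s["opening"]>.2:
    env.move_straight([.6255,.052,.207]); s=st()
    if s["opening"]>.2: place((.621,.243),.006)
look("r1")
E
```

```text
hit False
t 59.6 pos [0.6261 0.0521 0.0638] F [ 0.1 -1.   0.1] open 0.703
t 60.3 pos [0.6255 0.052  0.063 ] F [ 0.1 -0.5 -0.1] open 0.290
t 61.4 pos [0.6248 0.0519 0.2057] F [ 0.3  0.3 -2.2] open 0.292
contact True
t 64.3 pos [0.6208 0.2428 0.063 ] F [-0.7 -0.5  4.9] open 0.289
t 65.0 pos [0.6199 0.2423 0.0616] F [-1.1  0.2  0.7] open 0.551
top white_pot [([0.62, -0.052, 0.057], 0.93)]
top blue_pot [([0.611, 0.239, 0.055], 0.9)]
side white_pot [([0.616, -0.036, 0.044], 0.9)]
side blue_pot [([0.611, 0.257, 0.049], 0.67)]
```

View pics/r1_side.png

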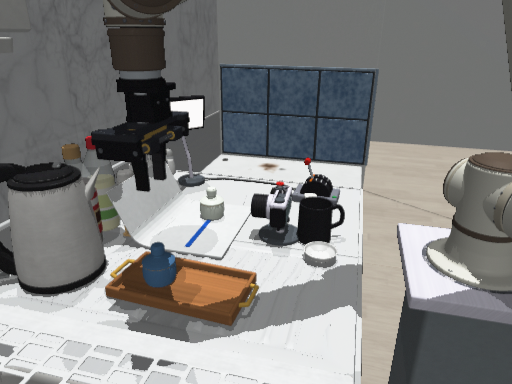

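Blue stands in the tray at about (160,265), and white is still on the line. I'll move white, then turn the lever to off.

```bash
python3 - <<'E'
from h import *
env.goto([.6255,-.052,.21],down(0))
s=pick((.6255,-.052),.006)
if s["opening"]>.2:
    env.move_straight([.6255,-.052,.207]); s=st()
    if s["opening"]>.2: place((.511,.253),.006)
env.goto([.40,-.263,.25],down(YAW))
look("r2")
# lever
off=np.array([0,0,-.015]); k=knobpos(1.055)
env.gripper_to(.65)
env.move_straight(k+off+[0,0,.06])
print(env.move_straight(k+off,force_limit=8)); st()
env.gripper_to(0.,15); s=st()
if .25<s["opening"]<.36:
    for l in np.linspace(1.055,-.01,11)[1:]:
        env.move_straight(knobpos(l)+off,rate=.06)
    s=st()
env.gripper_to(.6); s=st()
env.move_straight(s["position"]+[0,0,.11]); 
env.goto([.447,-.1,.30],down(0))
levermeas("lev3"); look("r3")
E
```

```text
hit False
t 69.6 pos [ 0.6261 -0.052   0.0638] F [0.2 0.7 0. ] open 0.697
t 70.3 pos [ 0.6255 -0.0521  0.063 ] F [ 0.8 -0.7  0.7] open 0.296
t 71.4 pos [ 0.6247 -0.0519  0.2056] F [ 0.6  0.1 -1.9] open 0.288
contact True
t 74.9 pos [0.5108 0.2526 0.0628] F [ 0.1 -1.6  4.5] open 0.289
t 75.6 pos [0.5099 0.2522 0.0618] F [ 0.3  0.  -0.4] open 0.543
top white_pot [([0.508, 0.245, 0.056], 0.75)]
top blue_pot []
side white_pot [([0.502, 0.268, 0.049], 0.93)]
side blue_pot [([0.61, 0.258, 0.049], 0.91)]
False
t 80.8 pos [ 0.4092 -0.2635  0.0971] F [-0.   1.1  0.4] open 0.651
t 81.4 pos [ 0.4085 -0.2638  0.0964] F [-0.7 -4.1  1.1] open 0.300
t 84.6 pos [ 0.3133 -0.2589  0.0786] F [1.1 8.3 2.3] open 0.296
t 85.3 pos [ 0.3135 -0.2599  0.0791] F [-0.1  0.1  0.4] open 0.600
knob [ 0.3154 -0.2589  0.0926] err 0.001 lever -0.0042244110641144195
top white_pot []
top blue_pot [([0.618, 0.242, 0.059], 0.92)]
side white_pot [([0.503, 0.268, 0.051], 0.86)]
side blue_pot [([0.609, 0.259, 0.048], 0.9)]
```

View pics/lev3.png

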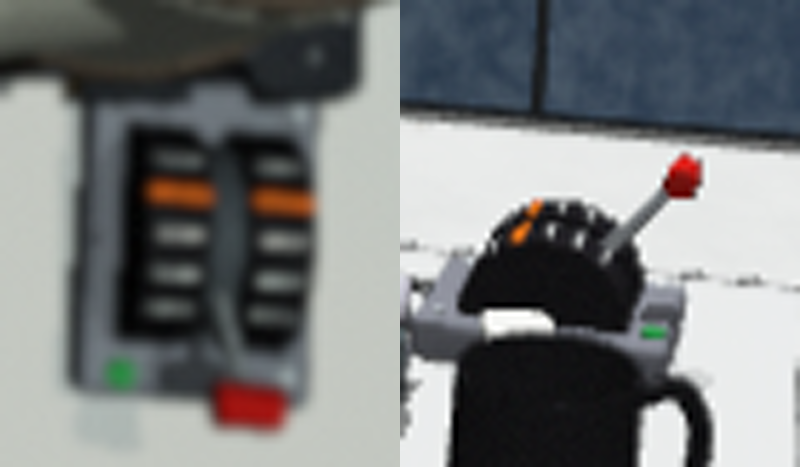

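View pics/r3_side.png

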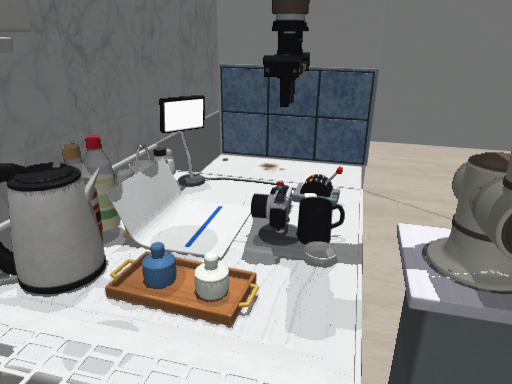

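View pics/r3_top.png

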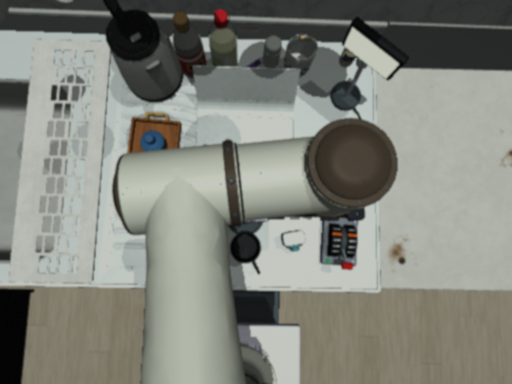

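The lever reads 0.00 rad and lines up with the lowest mark. Both pots are upright in the tray at (160,267) and (212,280), and the timer is still at (292,240). I'll take one clear top view before handing in.

```bash
python3 - <<'E'
from h import *
env.goto([.40,-.42,.30],down(0))
look("fin"); f=env.grab_frame("top"); g=env.grab_frame("side")
overlay(f,[(.621,.243,.006),(.511,.253,.006)],(110,105,290,225),"fino",4)
a=redblob(f,(250,200,275,220)); b=redblob(g,(268,175,292,195)); print("shutter",tri(f,a[0],g,b[0])); st()
E
```

```text
top white_pot [([0.509, 0.245, 0.061], 0.76)]
top blue_pot [([0.614, 0.237, 0.057], 0.64)]
side white_pot [([0.498, 0.268, 0.049], 0.56)]
side blue_pot [([0.441, 0.023, 0.075], 0.61)]
shutter (array([ 0.44650585, -0.04548556,  0.11782525]), np.float64(0.0005102120290487655))
t 89.2 pos [ 0.4003 -0.4195  0.3002] F [ 0.3 -0.3 -0.4] open 0.598
```

View pics/fino.png

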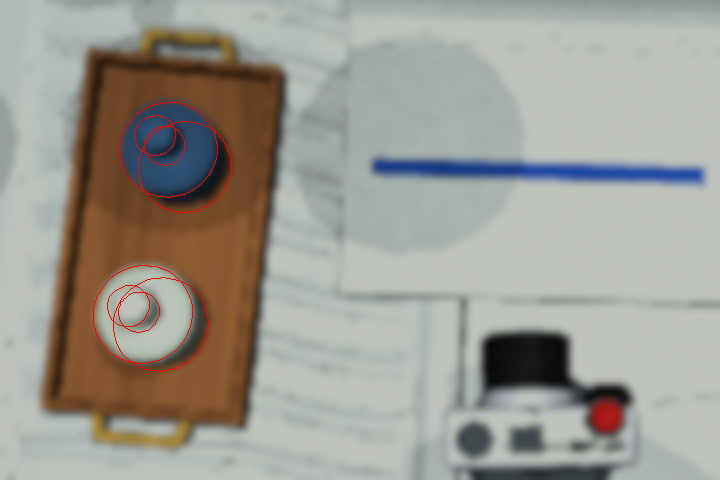

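Both pots are upright and well inside the tray at (170,150) and (145,315). The shutter button triangulates to the same height as at the start, so it is out.

```bash
python3 -c "
from workcell import env
env.close_job()"
```

```text
the job is handed in; nothing more can be done
```

The picture is taken and the job is handed in, at about 89 s on the clock. My last checks found everything as the task asks; the system itself reports no verdict.

- **Pieces:** only the white and blue pots were out. Both stood upright on the blue line, about 104 mm apart. The white pot was knocked about 25 mm off the line after I first placed it, and I put it back before touching the shutter.
- **Light:** the lever started near 0.58 rad and I set it to about 1.05 rad, on the orange mark. I checked it in both views before re-placing the white pot, and only from the side view after that; it had not moved.
- **Shutter:** I held the button at the halfway stop (about 5 N) for over 1.4 s, then pressed on without letting go. The first two presses settled just short of fully down, at about 11 N. The last one reached the end of travel at about 14.7 N.
- **End state:** both pots stand upright in the tray, the lever reads 0.00 rad, the button is out, the timer is where it started, and the arm is clear.
- **Disagreements:** the detector gave a few wrong reports. It took the timer for the white pot during the half-press and the camera for the blue pot at the end. I overruled both from the pictures.

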